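# Rack the washed jars in their order

## Task

The four washed glass jars stand in a row in the draining tray, each with its own bamboo cap lying behind it. Move the jars to the bamboo spice rack, one standing upright in each compartment, in the same left-to-right order as they stand in the tray now, so that each can be matched to its cap later. Set each jar down gently without dropping it, and leave the caps lying in the tray to dry.

Things in the scene. Friction and masses are not known exactly. Their poses are not given: they have to be found in the camera images.
- slim_center (a point): The slim round clear-glass jar, 46 mm in diameter, 104 mm tall (the tallest, narrowest). Site on its axis, half-way up. Upright, empty, open on top, walls 3 to 3.5 mm, 95 to 210 g. Starts in a shuffled place of the row in the draining tray, turned up to 15 degrees to it, its own cap 95 mm behind it (tray +x).
- wide_center (a point): The wide round clear-glass jar, 62 mm in diameter, 78 mm tall (the lowest, widest). Site on its axis, half-way up. Upright, empty, open on top, walls 3 to 3.5 mm, 95 to 210 g. Starts in a shuffled place of the row in the draining tray, turned up to 15 degrees to it, its own cap 95 mm behind it (tray +x).
- square_center (a point): The square clear-glass jar, 50 by 50 mm with faces across its x and y axes, 96 mm tall. Site on its axis, half-way up. Upright, empty, open on top, walls 3 to 3.5 mm, 95 to 210 g. Starts in a shuffled place of the row in the draining tray, turned up to 15 degrees to it, its own cap 95 mm behind it (tray +x).
- hex_center (a point): The six-sided clear-glass jar, 54 mm across flats (62 mm across corners), 86 mm tall; two of its flats face along its +x and -x axes. Site on its axis, half-way up. Upright, empty, open on top, walls 3 to 3.5 mm, 95 to 210 g. Starts in a shuffled place of the row in the draining tray, turned up to 15 degrees to it, its own cap 95 mm behind it (tray +x).
- cap_slim: Bamboo cap of the slim jar: round, 49 mm in diameter, 20 mm high. Lies top face down, plug up, in the draining tray 95 mm behind the place where its jar starts; it stays there. Origin at the centre of its underside. Loose, 30 g.
- cap_wide: Bamboo cap of the wide jar: round, 65 mm in diameter, 20 mm high. Lies top face down, plug up, in the draining tray 95 mm behind the place where its jar starts; it stays there. Origin at the centre of its underside. Loose, 30 g.
- cap_square: Bamboo cap of the square jar: 53 by 53 mm, 20 mm high. Lies top face down, plug up, in the draining tray 95 mm behind the place where its jar starts; it stays there. Origin at the centre of its underside. Loose, 30 g.
- cap_hex: Bamboo cap of the six-sided jar: six-sided, 57 mm across flats, 20 mm high. Lies top face down, plug up, in the draining tray 95 mm behind the place where its jar starts; it stays there. Origin at the centre of its underside. Loose, 30 g.
- drainer: Low grey draining tray, fixed, 200 (x) by 350 mm (y), floor 6 mm up, rim 22 mm, wire hoops 28 mm high between jar places. Origin on the counter under the middle of the jar row; x points away from the robot (within 15 degrees), y left. Jars start at x = 0, y = 126, 42, -42, -126 mm (each within 5 mm), caps at x = 95 mm. The tray is on the robot's left or right, the spice rack opposite.
- spice_rack: Bamboo rack, fixed, 100 (x) by 350 mm (y): a row of four compartments, each 76 (x) by 78 mm (y) inside, centred at x = 0, y = 126, 42, -42, -126 mm, floor 18 mm up. Tops above the counter: rails 34, dividers 31, end cheeks 46 mm. Origin on the counter under its middle; x points away from the robot (within 15 degrees), y left. A food box 60 mm high and a spoon lie just behind it.
Mind the look-alikes: they are no part of the job. What is shaped like the cap_square but black or purple is not meant.

How it is judged:
At the end, for the whole second after the job is handed in: Each jar stands upright (5 degrees), at rest, on the floor (5 mm) of the rack compartment with the same place from the left as its cap has in the tray, its axis within 16 mm front to back and 18 mm sideways of the compartment's centre; every cap is within 20 mm of its start (((y of cap_slim in the frame of drainer between 0.096 and 0.156 m and y of slim_center in the frame of spice_rack between 0.108 and 0.144 m) or (y of cap_slim in the frame of drainer between 0.012 and 0.072 m and y of slim_center in the frame of spice_rack between 0.024 and 0.06 m) or (y of cap_slim in the frame of drainer between -0.072 and -0.012 m and y of slim_center in the frame of spice_rack between -0.06 and -0.024 m) or (y of cap_slim in the frame of drainer between -0.156 and -0.096 m and y of slim_center in the frame of spice_rack between -0.144 and -0.108 m)) and x of slim_center in the frame of spice_rack between -0.016 and 0.016 m and z of slim_center in the frame of spice_rack between 0.065 and 0.075 m and angle between each of slim_center, wide_center, square_center, hex_center's own z axis and vertical below 0.0873 rad and linear speed of each of jar_slim, jar_wide, jar_square, jar_hex below 0.02 m/s and distance of each of cap_slim, cap_wide, cap_square, cap_hex from where it was at the start of the episode below 0.02 m and ((y of cap_wide in the frame of drainer between 0.096 and 0.156 m and y of wide_center in the frame of spice_rack between 0.108 and 0.144 m) or (y of cap_wide in the frame of drainer between 0.012 and 0.072 m and y of wide_center in the frame of spice_rack between 0.024 and 0.06 m) or (y of cap_wide in the frame of drainer between -0.072 and -0.012 m and y of wide_center in the frame of spice_rack between -0.06 and -0.024 m) or (y of cap_wide in the frame of drainer between -0.156 and -0.096 m and y of wide_center in the frame of spice_rack between -0.144 and -0.108 m)) and x of wide_center in the frame of spice_rack between -0.016 and 0.016 m and z of wide_center in the frame of spice_rack between 0.052 and 0.062 m and ((y of cap_square in the frame of drainer between 0.096 and 0.156 m and y of square_center in the frame of spice_rack between 0.108 and 0.144 m) or (y of cap_square in the frame of drainer between 0.012 and 0.072 m and y of square_center in the frame of spice_rack between 0.024 and 0.06 m) or (y of cap_square in the frame of drainer between -0.072 and -0.012 m and y of square_center in the frame of spice_rack between -0.06 and -0.024 m) or (y of cap_square in the frame of drainer between -0.156 and -0.096 m and y of square_center in the frame of spice_rack between -0.144 and -0.108 m)) and x of square_center in the frame of spice_rack between -0.016 and 0.016 m and z of square_center in the frame of spice_rack between 0.061 and 0.071 m and ((y of cap_hex in the frame of drainer between 0.096 and 0.156 m and y of hex_center in the frame of spice_rack between 0.108 and 0.144 m) or (y of cap_hex in the frame of drainer between 0.012 and 0.072 m and y of hex_center in the frame of spice_rack between 0.024 and 0.06 m) or (y of cap_hex in the frame of drainer between -0.072 and -0.012 m and y of hex_center in the frame of spice_rack between -0.06 and -0.024 m) or (y of cap_hex in the frame of drainer between -0.156 and -0.096 m and y of hex_center in the frame of spice_rack between -0.144 and -0.108 m)) and x of hex_center in the frame of spice_rack between -0.016 and 0.016 m and z of hex_center in the frame of spice_rack between 0.056 and 0.066 m); the robot touches nothing.
It fails at once if a jar is tipped over (more than 40 degrees from upright) (angle between any of slim_center, wide_center, square_center, hex_center's own z axis and vertical above 0.7 rad).
It fails at once if a jar is dropped into the spice rack: within 25 mm of its seat it moves faster than 0.5 m/s ((x of slim_center in the frame of spice_rack between -0.05 and 0.05 m and y of slim_center in the frame of spice_rack between -0.17 and 0.17 m and z of slim_center in the frame of spice_rack between 0.06 and 0.095 m and linear speed of jar_slim above 0.5 m/s) or (x of wide_center in the frame of spice_rack between -0.05 and 0.05 m and y of wide_center in the frame of spice_rack between -0.17 and 0.17 m and z of wide_center in the frame of spice_rack between 0.047 and 0.082 m and linear speed of jar_wide above 0.5 m/s) or (x of square_center in the frame of spice_rack between -0.05 and 0.05 m and y of square_center in the frame of spice_rack between -0.17 and 0.17 m and z of square_center in the frame of spice_rack between 0.056 and 0.091 m and linear speed of jar_square above 0.5 m/s) or (x of hex_center in the frame of spice_rack between -0.05 and 0.05 m and y of hex_center in the frame of spice_rack between -0.17 and 0.17 m and z of hex_center in the frame of spice_rack between 0.051 and 0.086 m and linear speed of jar_hex above 0.5 m/s)).
It also fails if it takes over 115 s, if anything falls off the work surface, if the arm or the gripper's body presses on something with over 40 N, if the wrist force passes 120 N, or if a joint passes its speed limit or range.

## Robot

A 7-joint arm with a two-finger parallel gripper is mounted at the origin on the work surface. World frame = base frame: x ahead of the robot, y to its left, z up, the work surface at z = 0. Lengths are in m, angles in rad, forces in N, time in s.
With the tool pointing down it reaches from about 0.4 to 0.85 m from the base axis. Payload 10.4 kg.
Tool frame: the origin (TCP) lies midway between the tips of the shut fingers; the grasp point (between the pads) lies 19 mm behind it; z points along the fingers, y is the line along which they close (so a half turn about z gives the same grasp; the last joint's range is limited). The gripper opens to 87 mm and grips with 3 to 60 N. Pads are 19 mm wide; open, the fingers measure 117 mm over their backs; the gripper's body (75 mm by 190 mm) begins 51 mm behind the grasp point.
Start: joints at [-1.369, 0.332, -0.065, 1.46, 0.022, 1.35, -0.088], TCP at [0.139, 0.609, 0.223] pointing down, gripper open.
Joint ranges: [-2.6, 2.6], [-0.5, 2.12], [-1.47, 1.34], [0.16, 2.42], [-1.27, 4.41], [0.06, 2.06], [-2.6, 2.6]. Speed limits (rad/s): [2.22, 2.22, 2.79, 2.79, 3.14, 3.14, 3.14].

## Interface

Orientations are given as a unit quaternion [x, y, z, w].
In Python, from station import * gives the robot as it stands. Calls block until the motion is done:
- move_to(position, orientation): joint-space move of the TCP to a pose.
- move_straight(position, rot=None, speed=0.15, force_limit=None): straight line of the TCP; rot=None keeps the orientation; speed is the mean speed in m/s. With force_limit (N) it stops when the force on the tool has changed by that much, and returns True; else False.
- move_joints(angles): joint-space move.
- open_gripper() and grab(grip_force=None): open the fingers fully, or close them until they stop; grip_force is the grip in N (None keeps the last).
- pause(seconds).
- inverse_kinematics(position, orientation): joint angles nearest the present ones, or None.
- state(): the state.
- get_image(name): name is "scene" or "top"; returns (picture, depth): 420x560x3 uint8, red, green, blue; 420x560 float32, m along the optical axis (not along the pixel's ray), 0 where there is no reading.
- calibration(name): a dict with "vfov" (degrees; the focal length in pixels is half the picture's height over the tangent of half this angle, whatever the lens; pixels are square), "cx", "cy" (the principal point, pixels), "D" ([k1, k2, p1, p2, k3] as OpenCV has them; the pictures are not rectified), "extrinsics" (4x4, takes a point from camera to world coordinates). Camera axes: x right, y down, z forward; pixel columns grow to the right and rows downward; lengths in m; the calibration is good to about 2 mm. A picture is of the moment at which its call begins. calibration takes no time and is no camera call.
A pose or a line that the arm cannot do raises Unreachable and nothing moves.
- finish_job(): hands the job in; it is judged then, once.
The state is a dict: "time_s": time; "joint_positions": joint angles; "joint_velocities": joint speeds; "effort": joint torques, N m; "position": TCP position; "orientation": TCP orientation; "contact_force": force on the tool from outside, world axes, zero at the start; "ft_torque": the same for the moment, N m; "opening": finger opening in m; "grasp_force": force on a finger pad.
Only numpy, scipy, OpenCV 4.12 (cv2) and the standard library are available. Lean on these libraries where they do the work, as an engineer would, in place of code of your own. Each camera call takes 0.05 s, during which the arm holds its last target. There are 200 camera calls.

## Working session

There is one attempt and no reset: what is moved stays moved. The work goes in short steps, each a Python script; the robot and the scene stay as the last script left them, time stands still between calls to the robot, and variables do not carry over. Pictures are saved under pics/ and viewed, at most 14 in all, crops included, and the job is handed in when it is done.

```bash
mkdir -p pics; ls; python3 - <<'E'
from station import *
import cv2,numpy as np
for n in ("top","scene"):
    p,d=get_image(n); cv2.imwrite(f"pics/{n}0.png",cv2.resize(p[...,::-1],(800,600))); np.savez(f"pics/{n}0.npz",p=p,d=d)
    c=calibration(n); print(n,c)
s=state();print(s["time_s"],s["position"],s["orientation"],s["opening"])
E
```

```text
pics
top {'vfov': 54.83886688275502, 'cx': 275.58938028070736, 'cy': 218.7590642387966, 'D': array([0.02006771, 0.        , 0.        , 0.        , 0.        ]), 'extrinsics': array([[ 0.00464253, -0.99958763,  0.02833763,  0.47338824],
       [-0.99996825, -0.00445704,  0.00660546, -0.00681315],
       [-0.00647644, -0.02836739, -0.99957658,  0.98522557],
       [ 0.        ,  0.        ,  0.        ,  1.        ]])}
scene {'vfov': 48.198110079177475, 'cx': 277.6065260057278, 'cy': 213.5788847215392, 'D': array([-0.16396448,  0.        ,  0.        ,  0.        ,  0.        ]), 'extrinsics': array([[-0.48652609,  0.70081851, -0.52167593,  1.11234389],
       [ 0.87355735,  0.39964134, -0.27782074,  0.32826468],
       [ 0.01378135, -0.59088088, -0.8066411 ,  1.01737175],
       [ 0.        ,  0.        ,  0.        ,  1.        ]])}
0.1 [0.13920313 0.60895224 0.22184485] [ 1.12111737e-01  9.93695419e-01 -6.08540380e-04 -4.59618034e-05] 0.08707522613588665
```

View pics/top0.png

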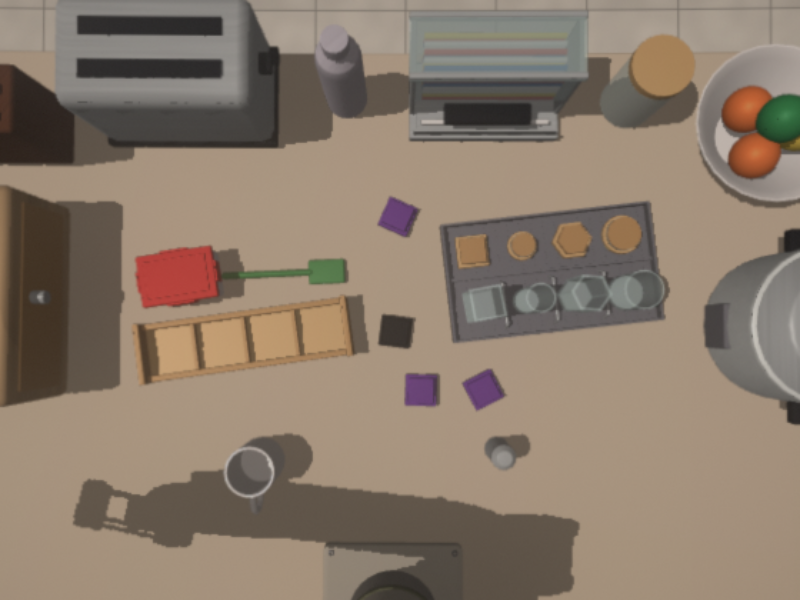

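View pics/scene0.png

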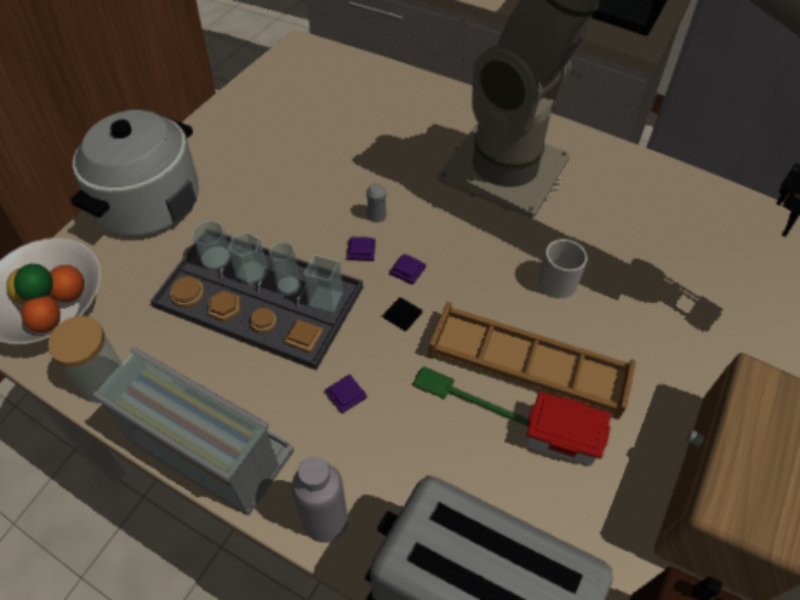

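Left to right in the tray: square (485,303), slim (535,298), hex (585,293), wide (637,291). The rack is on the left, spanning (135,325) to (352,350). Next I enlarge both.

```bash
python3 - <<'E'
import cv2,numpy as np
p=np.load("pics/top0.npz")["p"][...,::-1]
for n,(u,v,w,h) in dict(tray=(305,138,165,106),rack=(90,203,162,70)).items():
    cv2.imwrite(f"pics/{n}0.png",cv2.resize(np.clip(p[v:v+h,u:u+w]*1.6,0,255).astype(np.uint8),None,fx=4.8,fy=4.8,interpolation=cv2.INTER_CUBIC))
E
```

```text
(no output)
```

View pics/tray0.png

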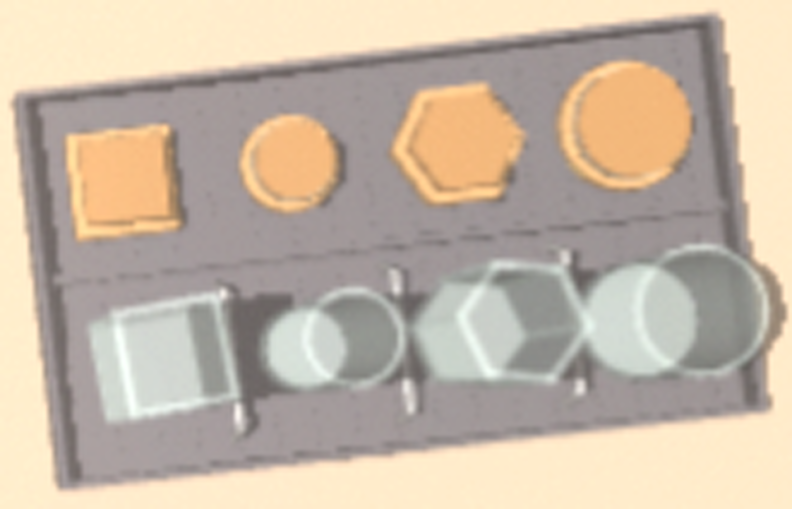

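View pics/rack0.png

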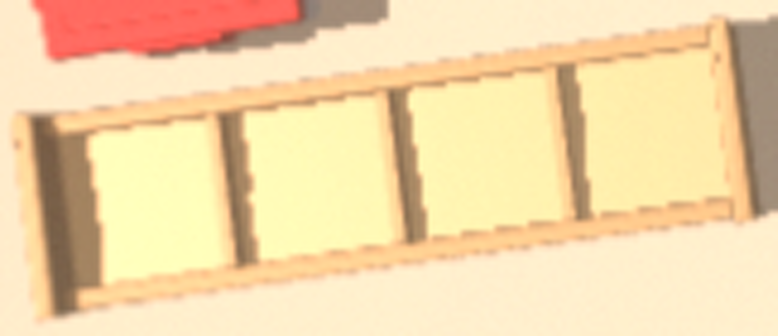

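Tray crop: rim outer corners (18,93),(718,15),(768,407),(62,487); rim centres: square (176,355), slim (354,337), hex (525,322), wide (703,310). Rack crop: the cheek top corners are (17,115),(735,20),(750,215),(42,318).

```bash
cat > h.py <<'E'
from station import *
import numpy as np, cv2, time
from scipy.spatial.transform import Rotation as R
def px2w(name,uv,z):
    c=calibration(name); f=210/np.tan(np.radians(c["vfov"])/2)
    K=np.array([[f,0,c["cx"]],[0,f,c["cy"]],[0,0,1.]])
    n=cv2.undistortPoints(np.array(uv,float).reshape(-1,1,2),K,c["D"]).reshape(-1,2)
    E=c["extrinsics"]; d=np.c_[n,np.ones(len(n))]@E[:3,:3].T; o=E[:3,3]
    return (o+d*((np.asarray(z)-o[2])/d[:,2])[:,None])
def crop(pts,u,v,s=4.8): return (np.array(pts,float)+.5)/s-.5+[u,v]
def fit(model,meas):   # 2D rigid fit, returns yaw, t, residuals
    m,q=np.array(model,float),np.array(meas)[:,:2]; mc,qc=m.mean(0),q.mean(0)
    a,b=m-mc,q-qc; yaw=np.arctan2((a[:,0]*b[:,1]-a[:,1]*b[:,0]).sum(),(a*b).sum())
    r=np.array([[np.cos(yaw),-np.sin(yaw)],[np.sin(yaw),np.cos(yaw)]]); t=qc-r@mc
    return yaw,t,r,(q-(m@r.T+t))
E
python3 - <<'E'
from h import *
np.set_printoptions(precision=4,suppress=True)
T=lambda p,z:px2w("top",crop(p,305,138),np.full(len(p),z))
tc=T([(18,93),(718,15),(768,407),(62,487)],.022)
print("tray sides",[np.linalg.norm(tc[i]-tc[i-1]) for i in range(4)])
# tray corner model: x unknown offset -> use sides only
a=(tc[1]-tc[0]+tc[2]-tc[3])[:2]; yaw=np.arctan2(a[0],-a[1]); print("tray yaw",np.degrees(yaw))
sq=T([(112,312),(220,293),(240,398),(130,417)],.102)
hx=T([(457,318),(489,262),(562,265),(592,325),(553,380),(495,372)],.092)
sl=T([(354,337)],.110)[0]; wd=T([(703,310)],.084)[0]
e=sq[1]-sq[0]+sq[2]-sq[3]; f=hx[3]-hx[0]
J=np.array([sq.mean(0),sl,hx.mean(0),wd]); 
print("sq yaw",np.degrees(np.arctan2(e[0],-e[1])),"side",np.linalg.norm(e)/2,"hex yaw",np.degrees(np.arctan2(f[0],-f[1])),np.linalg.norm(f))
ca=T([(122,180),(295,158),(460,140),(628,123)],.026)
mj=[(0,y) for y in(.126,.042,-.042,-.126)]; mc=[(.095,m[1]) for m in mj]
y,t,r,res=fit(mj+mc,np.r_[J,ca]); print("fit",np.degrees(y),t); print(res@r)
print(J)
K=lambda p,z:px2w("top",crop(p,90,203),np.full(len(p),z))
rc=K([(17,115),(735,20),(750,215),(42,318)],.046)
print("rack sides",[np.linalg.norm(rc[i]-rc[i-1]) for i in range(4)])
y,t,r,res=fit([(.05,.175),(.05,-.175),(-.05,-.175),(-.05,.175)],rc); print("rack",np.degrees(y),t);print(res@r)
dv=K([(213,116),(382,92),(552,67),(575,218),(403,241),(233,265)],.031)
print("div local",(dv[:,:2]-t)@r)
d=np.load("pics/top0.npz")["d"]; uv=crop([(160,210),(320,175),(490,160),(650,120)],90,203).round().astype(int)
print(d[uv[:,1],uv[:,0]])
E
```

```text
tray sides [np.float64(0.19700437858102157), np.float64(0.3481290633572579), np.float64(0.19532832878884807), np.float64(0.3492286780534842)]
tray yaw 6.636068040758332
sq yaw 10.152459133375096 side 0.05019439469712442 hex yaw -2.7787903101303586 0.06150085875992425
fit 6.117375558705181 [ 0.5261 -0.2649]
[[ 0.0017 -0.0045]
 [ 0.0013  0.0003]
 [ 0.0014  0.0015]
 [-0.002   0.001 ]
 [-0.0022  0.0005]
 [-0.0002 -0.0016]
 [ 0.0002  0.0008]
 [-0.0001  0.0021]]
[[ 0.5148 -0.1439  0.102 ]
 [ 0.5228 -0.2227  0.11  ]
 [ 0.5318 -0.305   0.092 ]
 [ 0.5374 -0.3894  0.084 ]]
rack sides [np.float64(0.09859314571800792), np.float64(0.34945022041641416), np.float64(0.09455309521635201), np.float64(0.344099379383881)]
rack 8.032476240047508 [0.4558 0.2436]
[[-0.0011 -0.0016]
 [-0.0024 -0.0011]
 [ 0.0032  0.0043]
 [ 0.0003 -0.0016]]
div local [[ 0.0365  0.0853]
 [ 0.037   0.0017]
 [ 0.0379 -0.0826]
 [-0.0371 -0.0842]
 [-0.0369  0.0008]
 [-0.0372  0.0847]]
[0.9679 0.9689 0.9684 0.9662]
```

```bash
cat >> h.py <<'E'
RY=np.radians(8.0); RT=np.array([.4558,.2446])
JARS=dict(square=(.5148,-.1439,10,.060,.126),slim=(.5228,-.2227,6.5,.060,.042),hex=(.5318,-.305,-2.8,.050,-.042),wide=(.5374,-.3894,6.5,.048,-.126))
def quat(yaw,half): return (R.from_euler('z',yaw+(-np.pi/2 if half else np.pi/2))*R.from_euler('x',np.pi)).as_quat()
def seat(y): return RT+y*np.array([-np.sin(RY),np.cos(RY)])
HALF=True
def carry(n,off=(0,0)):
    x,y,a,z,sy=JARS[n]; x+=off[0]; y+=off[1]; q=quat(np.radians(a),HALF); s=seat(sy); qr=quat(RY,HALF)
    move_to([x,y,.19],q); move_straight([x,y,z],speed=.15)
    grab(18); st=state(); print(n,"grip",st["opening"],st["grasp_force"],st["time_s"])
    move_straight([x,y,z+.02],speed=.08); move_straight([x,y,.21],speed=.25)
    move_to([*s,.21],qr); print("open",state()["opening"],state()["time_s"])
    move_straight([*s,z+.022],speed=.15)
    hit=move_straight([*s,z+.009],speed=.03,force_limit=4)
    st=state(); print("down",hit,st["position"][2]-z-.012,st["position"][:2]-s,st["contact_force"])
    open_gripper(); move_straight([*s,.19],speed=.2); print("t",state()["time_s"])
E
python3 - <<'E'
from h import *
np.set_printoptions(precision=2,suppress=True)
for h in (0,1):
  for n,(x,y,a,z,sy) in JARS.items():
    print(h,n,inverse_kinematics([x,y,z],quat(np.radians(a),h)),inverse_kinematics([*seat(sy),z+.01],quat(RY,h)))
E
```

```text
0 square [-0.55  0.4   0.88  1.92 -0.37  1.    0.67] [-1.02  0.36  0.29  1.79 -0.12  1.01 -0.55]
0 slim [-0.49  0.57  1.04  1.83 -0.56  1.07  0.88] [-0.95  0.28  0.34  1.89 -0.11  0.99 -0.42]
0 hex [-0.26  0.65  0.95  1.72 -0.59  1.09  0.83] [-0.87  0.24  0.4   1.98 -0.11  0.95 -0.27]
0 wide [-0.09  0.76  0.95  1.57 -0.66  1.16  1.12] [-0.8   0.21  0.51  2.02 -0.13  0.94 -0.09]
1 square [-0.74  0.56  1.17  1.92 -0.59  1.06 -2.29] [-0.71  0.35 -0.08  1.77  0.03  1.02  2.48]
1 slim [-0.56  0.65  1.16  1.84 -0.67  1.11 -2.18] [ 0.34  0.61 -1.24  1.83  0.63  1.17  2.17]
1 hex [-0.37  0.78  1.16  1.72 -0.78  1.17 -2.18] [ 0.52  0.55 -1.24  1.91  0.58  1.11  2.34]
1 wide [-0.18  0.89  1.15  1.57 -0.85  1.25 -1.91] [ 0.71  0.5  -1.23  1.95  0.54  1.08  2.53]
```

HALF=False is well within the joint ranges. I start with the square jar.

```bash
sed -i 's/^HALF=True/HALF=False/' h.py; python3 - <<'E'
from h import *
np.set_printoptions(precision=4,suppress=True)
carry("square")
x,y,a,z,sy=JARS["slim"]; move_to([x,y,.19],quat(np.radians(a),HALF))
p,d=get_image("top"); cv2.imwrite("pics/top1.png",cv2.resize(np.clip(p[130:280,85:475,::-1]*1.5,0,255).astype(np.uint8),None,fx=2,fy=2)); print(state()["time_s"])
E
```

```text
square grip 0.049884476485183536 17.91642524069175 4.7917
open 0.05031427809603209 7.7417
down True -0.0007555010107465933 [-0.0002  0.0003] [-0.0859  0.762  -0.4364]
t 10.775
12.9667
```

View pics/top1.png

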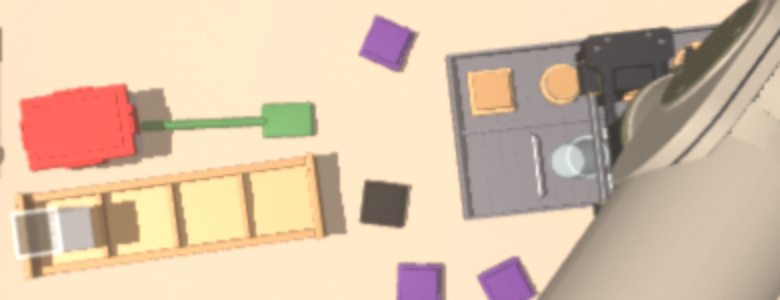

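The square jar stands in compartment 1: its rim is at (37,232) and its base at (77,228), the middle of the floor. I carry on with the slim jar and check it, then do the rest.

```bash
python3 - <<'E'
from h import *
np.set_printoptions(precision=4,suppress=True)
p=px2w("top",[(85+37/2,130+232/2)],[.114])[0,:2]; print("sq err",p-seat(.126))
carry("slim"); carry("hex")
E
```

```text
sq err [-0.0003 -0.0012]
slim grip 0.04484378577737416 17.972895474363213 15.0083
open 0.045167793855490586 17.9417
down True -0.000730802090148603 [-0.0002  0.0003] [-0.1413  0.2183  0.3567]
t 21.0333
hex grip 0.05400522470986986 17.884452568832785 24.925
open 0.054225579788088694 27.8917
down True -0.0006802607141140789 [0.0001 0.0003] [1.3632 0.8854 0.2849]
t 30.9917
```

```bash
python3 - <<'E'
from h import *
np.set_printoptions(precision=4,suppress=True)
carry("wide")
move_to([.5,0,.3],quat(0,HALF)); pause(.3)
for n in("scene","top"):
    p,d=get_image(n); p=p[150:300,270:460] if n=="scene" else p[138:275,85:475]
    cv2.imwrite(f"pics/{n}2.png",cv2.resize(np.clip(p[...,::-1]*1.5,0,255).astype(np.uint8),None,fx=4 if n=="scene" else 2,fy=4 if n=="scene" else 2))
E
```

```text
wide grip 0.06199534945408181 17.99319767758334 34.8
open 0.06184956598748469 37.775
down True -0.00055269159377715 [0.0003 0.0004] [ 0.3091  0.0185 -0.3942]
t 40.7917
```

View pics/scene2.png

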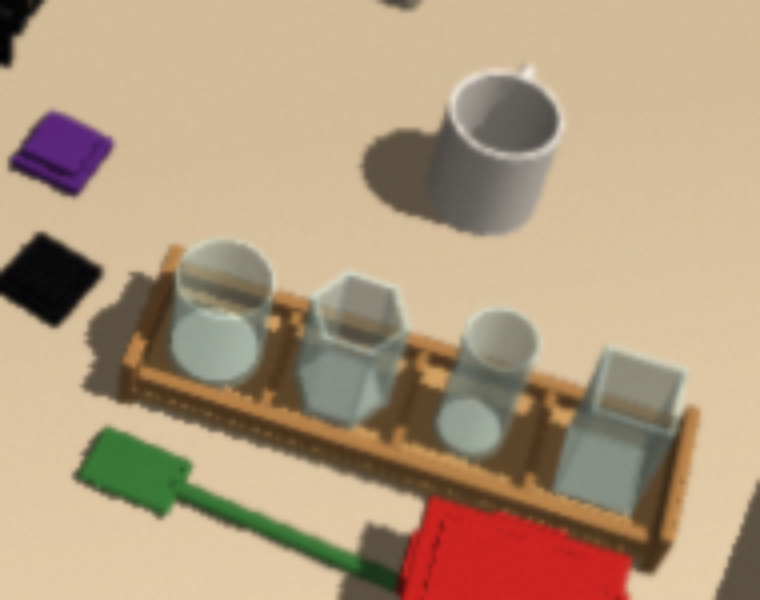

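View pics/top2.png

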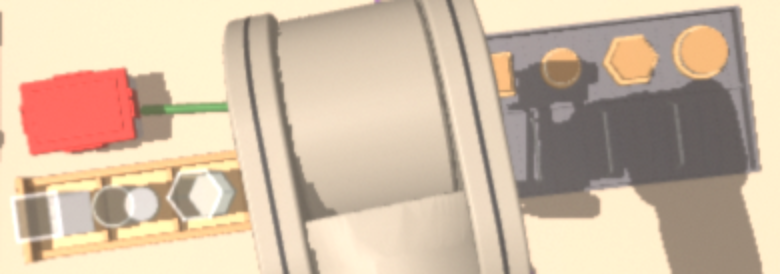

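All four jars stand upright, in order, with the caps undisturbed. In the top view the slim rim is at (113,206) and the hex rim at (202,194). In the scene view the wide rim is at (225,279). A quick numeric check comes before handing in.

```bash
python3 - <<'E'
from h import *
np.set_printoptions(precision=4,suppress=True)
for n,uv,z,y in(("top",(85+113/2,138+206/2),.122,.042),("top",(85+202/2,138+194/2),.104,-.042),("scene",(270+225/4,150+279/4),.096,-.126),("scene",(270+503/4,150+342/4),.122,.042)):
    e=px2w(n,[uv],[z])[0,:2]-seat(y); print(e)
    ok=abs(e).max()<.010
    if not ok: break
else: finish_job(); print("done")
E
```

```text
[-0.0008 -0.0019]
[ 0.0005 -0.0092]
[0.001  0.0023]
[0.0026 0.0025]
the job is handed in; nothing more can be done
done
```

I moved all four jars to the rack upright and in their original order (square, slim, hex, wide), left the caps where they were, and handed the job in at about 45 s; each measured within 10 mm of its compartment's centre (the hex jar was furthest off, about 9 mm sideways).

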